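Dispense bearing balls past a card and load them on the measuring stage

ROBOT

A 6-joint arm with a two-finger parallel gripper is mounted at the origin on the work surface. World frame = base frame: x ahead of the robot, y to its left, z up, the work surface at z = 0. Lengths are in m, angles in rad, forces in N, time in s.
With the tool pointing down it reaches from about 0.35 to 0.85 m from the base axis. Payload 8.1 kg.
Tool frame: the origin (TCP) lies at the very end of the fingers, on their centre line; the grasp point (between the pads) lies 19 mm behind it (robot.pinch_z is the distance from the TCP to the grasp point, in m); y points along the fingers, x is the direction in which the jaws open and shut, and the axes are right-handed (so a half turn about y gives the same grasp; the last joint's range is limited). The gripper opens to 93 mm and grips with 3 to 60 N. Pads are 15 mm wide; open, the fingers measure 128 mm over their backs; the gripper's body (75 mm by 188 mm) begins 65 mm behind the grasp point.
Start: joints at [1.085, 0.13, 1.488, -0, 1.523, -0.085], TCP at [0.234, 0.552, 0.181] pointing down, gripper open.
Joint ranges: [-2.96, 2.96], [-0.89, 2.26], [0.02, 2.5], [-1.34, 4.48], [0, 2.73], [-2.66, 2.66]. Speed limits (rad/s): [2.39, 2.39, 2.79, 3.14, 3.14, 3.14].

INTERFACE

Orientations are given as a rotation vector (axis times angle).
In Python, from plant import robot gives the robot as it stands.
- The arm moves only by the shell command python3 -m inch 'ROWS' [FORCE]. ROWS is JSON, a list of rows, each a list of 5 numbers: the closure, from -1 (fully open) to 1 (shut), then the shift along the world's x, y, z in m, then the turn about the world's z in rad. A call has 1 to 8 rows; each row is the pose to reach, as a shift and turn from the pose measured when the call began; what a row does not reach only later rows make up. A row lasts 1/8 s, in which the tool goes at most 62.5 mm and 10.7 degrees, less where a joint would pass 70% of its speed; a pose out of reach is approached as far as the arm can. A call with a gripper value outside its range is refused whole. The fingers move at their own pace and stop on an object; FORCE is the grip in N (left out, the last holds). Time passes only in rows, so rows that repeat a pose let the fingers close. It gives the time, the measured TCP pose, the force and the opening at its end, in the units of the state.
- robot.read_state(): the state, without advancing time (a new reading comes with each control period).
- robot.read_camera(name): name is "scene" or "top" or "wrist"; returns a dict with "color" (400x640x3 uint8, red, green, blue), "mtx" (3x3 intrinsics, pixels), "dist_coeffs" ([k1, k2, p1, p2, k3] as OpenCV has them; the pictures are not rectified), "R" (3x3) and "t" (3): a world point X has camera coordinates R X + t; the wrist camera has in their place "hand_eye" (4x4, takes a point from camera to tool coordinates, whose origin is the TCP and whose axes are the tool frame's). Camera axes: x right, y down, z forward; pixel columns grow to the right and rows downward; lengths in m; the calibration is good to about 2 mm. A picture is of the moment at which its call begins: read the wrist's pose just before it. There is no depth.
- robot.close_job(): hands the job in, once; it reports no verdict.
The state is a dict: "t": time; "q": joint angles; "dq": joint speeds; "joint_torque": joint torques, N m; "tool_pos": TCP position; "orientation": TCP orientation; "force": force on the tool from outside, world axes, zero at the start; "wrist_torque": the same for the moment, N m; "opening": finger opening in m.
Only numpy, scipy, OpenCV 4.12 (cv2) and the standard library are available. Lean on these libraries where they do the work, as an engineer would, in place of code of your own. Each camera call takes 0.05 s, during which the arm holds its last target. There are 200 camera calls.

TASK

Take the yellow sorting card by its black spine and hold it on edge at a slant inside the mouth of the tipping bowl, so that it blocks all but a narrow gap above the blue tray, then press the bowl down with the card until all five balls have rolled out through that gap into the blue tray, none onto the bench or into the red tray. Let the bowl swing back up to rest, hang the card in its forked rest again, and set the blue tray with the five balls in it on the middle of the glass plate of the microscope stage. Leave the red tray and the other things on the bench where they are.

Things in the scene. Friction and masses are not known exactly. Their poses are not given: they have to be found in the camera images.
- hinge (a point): tipping bowl's axis: the point midway between its two bearings, 95 mm above the bench. x points level from the mouth to the back of the bowl, y along the tipping axis, z up; it does not tip
- lip (a point): dark-grey enamelled steel bowl, flat floor, open mouth: middle of the lip (floor surface, 4 mm thick, no rim), 85 mm in front of and 12 mm below the axis; turns with the bowl. From here in the bowl's tipping axes (x back along the floor, y along the lip, z square to the floor): side walls' inner faces y = +-65 mm back to x = 125, then slanting in to a back wall at x = 152; walls 30 mm high
- stand: the light-grey stand with the bowl it carries, fixed: origin on the bench below the axis, axes as hinge. Two bearing uprights at y = +-74 to +-92 mm, x = +-18 mm, 109 mm tall; base plate x = -54 to 81 mm, y = +-86 mm, 10 mm high; a counterweight stands out behind the bowl to x = 120 mm
- bowl (a joint): tip of the bowl, rad: 0 at rest, when the floor leans back 0.10 (balls stay at the back); grows as the lip goes down, stop at 0.55; the floor slopes down to the lip by (value - 0.10). Rights itself like a damped spring, 0.16 N m at rest to 0.35 N m at the stop (3 to 7 N pressed 54 mm before the axis), in about a second when let go
- card_spine (a point): sorting card, 65 g: centre of its black spine (22 mm thick in x, 112 mm long in y, 22 mm high in z; grip it across x). Yellow blade below: 4 mm thick in x, 112 mm long in y, its straight lower edge 61 mm below this point. z is up along the blade. It starts hanging in the rest
- rest_seat (a point): forked rest, fixed: where the spine's centre lies when the card hangs, 78 mm above the bench; axes as the card's. Forks at y = +-40 mm (10 mm long in y), each with a slot 12 mm wide in x for the blade; prong tops 11 mm below this point carry the spine, prongs reach x = +-15 mm. Free between the forks down to a base plate 8 mm high, 90 x 130 mm
- blue_tray_centre (a point): blue open catch tray that stands in front of one end of the lip (which end varies), 110 mm long in x, 56 mm wide in y, 34 mm high, walls 3 mm, floor 6 mm thick, about 90 g: its centre, 17 mm above its underside. Grip it across y. When the bowl is at rest the lip overhangs its bowl-side end by about 6 mm, 88 mm above the bench
- red_tray_centre (a point): red catch tray of the same make at the other end of the lip, not to be used: its centre, 17 mm above its underside
- ball1_center (a point): steel bearing ball, 16 mm diameter, 17 g, rolls very easily: its centre (starts in the bowl)
- ball2_center (a point): steel bearing ball, 16 mm diameter, 17 g, rolls very easily: its centre (starts in the bowl)
- ball3_center (a point): steel bearing ball, 16 mm diameter, 17 g, rolls very easily: its centre (starts in the bowl)
- ball4_center (a point): steel bearing ball, 16 mm diameter, 17 g, rolls very easily: its centre (starts in the bowl)
- ball5_center (a point): steel bearing ball, 16 mm diameter, 17 g, rolls very easily: its centre (starts in the bowl)
- glass (a point): centre of the top of the pale glass plate (140 x 140 mm, flush in a dark frame, its surface within 1 mm of this height) on the fixed light-grey microscope stage, 68 mm above the bench; z up. Stage 230 x 200 mm; the microscope column is far to its +y side
- setting_ring_c (a point): steel setting ring, 56 mm diameter, 20 mm high, bystander: its centre
- loupe_c (a point): black eyepiece loupe, 42 mm diameter, 38 mm high, bystander: its centre
- screwdriver_grip (a point): screwdriver lying on the bench, bystander: middle of its handle
- lens_cleaner_c (a point): amber bottle, 44 mm diameter, 110 mm high, bystander: its centre
- gauge_block_c (a point): steel gauge block, 35 x 9 x 30 mm, bystander: its centre
- card: the sorting card itself: its origin is the middle of the blade's lower edge; axes as at its spine
- blue_tray: the blue tray itself: origin at the centre of its underside
Things that resemble listed ones, but are neither listed nor needed, are in the scene too. Several things have the shape of the blue_tray; the one meant has the colours described above.

How it is judged:
By the outcome, as a careful person would: the job done as asked, in the order asked, and still so for the second after the job is handed in, with the robot touching nothing.
It also fails if it takes over 64 s, if anything falls off the work surface, if the arm or the gripper's body presses on something with over 40 N, if the wrist force passes 120 N, or if a joint passes its speed limit or range.

## Working session

There is one attempt and no reset: what is moved stays moved. The work goes in short steps, Python scripts to look and compute and a shell command to move; the robot and the scene stay as the last step left them, time stands still between calls to the robot, and variables do not carry over. Pictures are saved under pics/ and viewed, about 8 in all and at most 12, crops included, and the job is handed in when it is done.

```bash
mkdir -p pics; ls
python3 - <<'E'
from plant import robot
import cv2
s=robot.read_state();print(s)
for n in("top","scene"):
    c=robot.read_camera(n);cv2.imwrite(f"pics/{n}0.png",c["color"][:,:,::-1]);print(n,c["mtx"],c["dist_coeffs"],c["R"],c["t"])
E
```

```text
pics
{'t': 0.0, 'q': array([ 1.08457128e+00,  1.31147295e-01,  1.48930401e+00, -1.31507991e-05,
        1.52303186e+00, -8.54183497e-02]), 'dq': array([-4.51894619e-05, -2.00568669e-04,  6.41762764e-04,  1.51709325e-03,
        2.36703801e-03, -1.15576369e-04]), 'joint_torque': array([ 1.45286343e-03, -5.59847188e+01, -4.91762817e+01,  7.70515809e-02,
        3.54996650e-02, -1.45638664e-04]), 'tool_pos': array([0.23377928, 0.55185981, 0.18028225]), 'orientation': array([-1.3735059 , -0.9078547 ,  0.91057674]), 'force': array([ 0.14201871,  0.76033518, -1.5481573 ]), 'wrist_torque': array([0.04335686, 0.00574192, 0.01351439]), 'opening': 0.09285592454758992}
top [[380.78145867   0.         312.87292988]
 [  0.         380.78145867 203.17874317]
 [  0.           0.           1.        ]] [0.00416997 0.         0.         0.         0.        ] [[-0.01606571 -0.99934093 -0.03255154]
 [-0.99831029  0.01785038 -0.05529856]
 [ 0.05584317  0.03160813 -0.99793911]] [0.01543318 0.48361623 1.02326801]
scene [[520.59394719   0.         320.90205686]
 [  0.         520.59394719 188.59192378]
 [  0.           0.           1.        ]] [-0.11170791  0.          0.          0.          0.        ] [[ 0.45519671  0.89008608 -0.02329638]
 [ 0.51188083 -0.28300878 -0.81110051]
 [-0.72854236  0.35728531 -0.58444267]] [-0.20707694 -0.18603055  1.91307145]
```

View pics/top0.png

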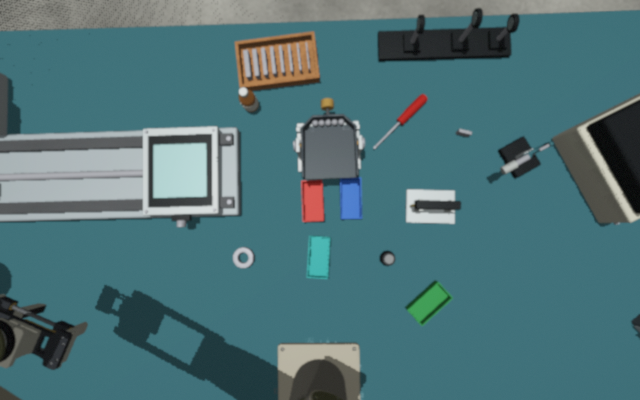

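View pics/scene0.png

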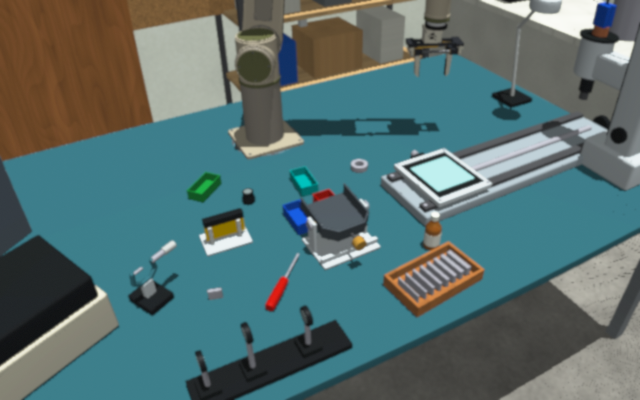

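The top view shows the bowl at (331,150) with its mouth towards the robot. The red tray is at (313,201), the blue tray at (350,199), the card in its rest at (432,206) and the glass at (180,170). Next I'll measure these by colour masks.

```bash
cat > h.py <<'E'
from plant import robot
import cv2, numpy as np
from scipy.spatial.transform import Rotation as Ro
def cam(n):
    s=robot.read_state(); c=robot.read_camera(n)
    if n=="wrist":
        T=np.eye(4);T[:3,:3]=Ro.from_rotvec(s["orientation"]).as_matrix();T[:3,3]=s["tool_pos"]
        M=np.linalg.inv(T@np.array(c["hand_eye"]));c["R"],c["t"]=M[:3,:3],M[:3,3]
    return c
def ray(c,px,z):
    u=cv2.undistortPoints(np.float64(px).reshape(-1,1,2),np.array(c["mtx"]),np.array(c["dist_coeffs"])).reshape(-1,2)
    R=np.array(c["R"]);o=-R.T@np.array(c["t"]);d=np.c_[u,np.ones(len(u))]@R
    return o+d*((z-o[2])/d[:,2])[:,None]
def proj(c,X):
    return cv2.projectPoints(np.float64(X).reshape(-1,1,3),cv2.Rodrigues(np.array(c["R"]))[0],np.array(c["t"],float),np.array(c["mtx"]),np.array(c["dist_coeffs"]))[0].reshape(-1,2)
def blobs(c,lo,hi,roi,z,amin=30):
    h=cv2.cvtColor(c["color"],cv2.COLOR_RGB2HSV);m=cv2.inRange(h,np.array(lo),np.array(hi))
    k=np.zeros_like(m);x0,y0,x1,y1=roi;k[y0:y1,x0:x1]=m[y0:y1,x0:x1]
    out=[]
    for q in cv2.findContours(k,cv2.RETR_EXTERNAL,cv2.CHAIN_APPROX_NONE)[0]:
        if cv2.contourArea(q)<amin: continue
        r=cv2.minAreaRect(ray(c,q.reshape(-1,2),z)[:,:2].astype(np.float32))
        out.append((np.round(q.reshape(-1,2).mean(0)),cv2.contourArea(q),np.round(r[0],4),np.round(r[1],4),round(r[2],1)))
    return out
E
python3 - <<'E'
from h import *
s=robot.read_state();print(Ro.from_rotvec(s["orientation"]).as_matrix().round(3))
c=cam("top")
for n,lo,hi,roi,z in [("blue",(105,120,60),(125,255,255),(320,160,380,240),.034),("red",(0,150,60),(8,255,255),(295,170,330,240),.034),
 ("spine",(0,0,0),(180,255,70),(410,195,470,220),.089),("restplate",(0,0,150),(180,60,255),(400,185,470,230),.008),("glass",(75,30,140),(100,140,255),(140,130,220,210),.068),("bowlfloor",(0,0,0),(180,90,75),(295,112,365,185),.1)]:
    for b in blobs(c,lo,hi,roi,z): print(n,*b)
im=c["color"][95:235,140:480]; 
cv2.imwrite("pics/topcrop.png",cv2.resize(im[:,:,::-1],None,fx=2.35,fy=2.35,interpolation=cv2.INTER_CUBIC))
E
```

```text
[[ 0.39  -0.001 -0.921]
 [ 0.921 -0.001  0.39 ]
 [-0.002 -1.     0.   ]]
blue [351. 198.] 843.0 [ 0.4948 -0.0939] [0.1111 0.0591] 0.6
red [312. 201.] 699.5 [0.4898 0.008 ] [0.1058 0.0515] 1.5
spine [437. 205.] 278.5 [ 0.4683 -0.305 ] [0.1137 0.0225] 89.0
restplate [430. 206.] 1036.0 [ 0.4712 -0.3096] [0.129  0.0919] 87.9
glass [180. 170.] 2806.0 [0.5742 0.3542] [0.1409 0.1424] 90.0
bowlfloor [318. 133.] 175.5 [ 0.6474 -0.0115] [0.0924 0.1705] 39.1
```

View pics/topcrop.png

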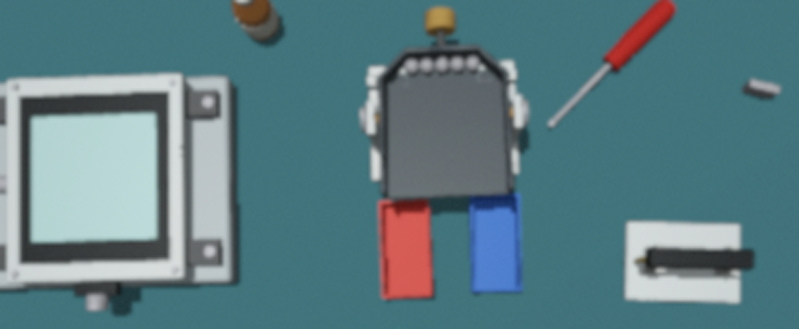

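```bash
R='[-1,0.21,-0.59,0.22,-1.17]'; python3 -m inch '[[-1,0,-0.06,0.06,0],[-1,0.21,-0.59,0.22,-1.17],[-1,0.21,-0.59,0.22,-1.17],[-1,0.21,-0.59,0.22,-1.17],[-1,0.21,-0.59,0.22,-1.17],[-1,0.21,-0.59,0.22,-1.17],[-1,0.21,-0.59,0.22,-1.17],[-1,0.21,-0.59,0.22,-1.17]]'
python3 - <<'E'
from plant import robot
import numpy as np
print(np.array(robot.read_camera("wrist")["hand_eye"]).round(3))
E
```

```text
t: 1.15
tool_pos: [0.3845, 0.1149, 0.3513]
orientation: [-1.571, 0.003, -0.002]
force: [0.9, 0.8, 0.2]
opening: 0.0933
[[ 1.    -0.     0.    -0.   ]
 [-0.    -0.261  0.965 -0.202]
 [ 0.    -0.965 -0.261  0.072]
 [ 0.     0.     0.     1.   ]]
```

```bash
python3 -m inch '[[-1,0.115,-0.135,0.03,0],[-1,0.115,-0.135,0.03,0],[-1,0.115,-0.135,0.03,0],[-1,0.115,-0.135,0.03,0],[-1,0.115,-0.135,0.03,0]]'
python3 - <<'E'
from h import *
import pickle
c=cam("wrist");pickle.dump(c,open("w1.pkl","wb"));print(c["mtx"])
cv2.imwrite("pics/w1.png",c["color"][:,:,::-1])
E
```

```text
t: 1.82
tool_pos: [0.5019, -0.0263, 0.3829]
orientation: [-1.573, 0.008, -0.01]
force: [0.3, 1.0, 1.0]
opening: 0.093
[[290.67069729   0.         318.27385645]
 [  0.         290.67069729 203.46551646]
 [  0.           0.           1.        ]]
```

View pics/w1.png

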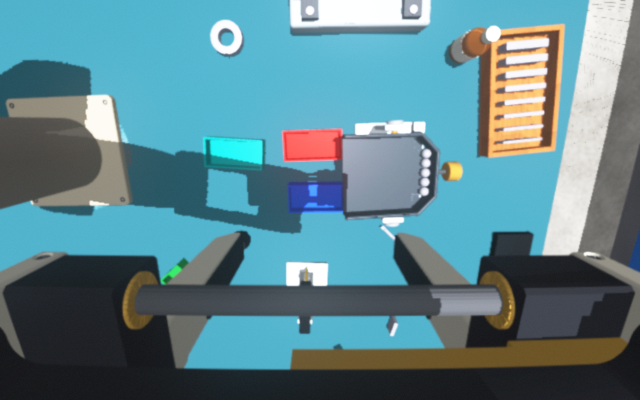

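The wrist view shows the lip as the bowl's left edge, (343,136) to (344,217). Red tray (312,145), blue tray (316,196), card in its rest at (305,290).

Run:
```python
from h import *
import pickle
c=pickle.load(open("w1.pkl","rb"))
for n,lo,hi,roi,z in [("blue",(110,120,50),(125,255,255),(270,160,344,225),.034),("red",(0,150,60),(8,255,255),(270,115,350,180),.034)]:
    for b in blobs(c,lo,hi,roi,z): print(n,*b)
h=cv2.cvtColor(c["color"],cv2.COLOR_RGB2HSV)
print(h[150:205:6,335:352,1]);
c2=cam("top");h2=cv2.cvtColor(c2["color"],cv2.COLOR_RGB2HSV)
def edge(img,ln,axis,rng):
    # strongest saturation step along a line
    a=(img[ln,rng[0]:rng[1]] if axis==0 else img[rng[0]:rng[1],ln]).astype(float)
    d=abs(np.diff(a));i=d.argmax();w=d[max(i-1,0):i+2];return rng[0]+max(i-1,0)+(w*np.arange(len(w))).sum()/w.sum()+.5
g=c["color"][:,:,0].astype(float)*0+h[:,:,1]
P=[]
for r in (165,168,171,174,177): P.append((edge(g,r,0,(334,352)),r))
print(np.round(P,1),ray(c,P,.0915).round(4))
Q=[]
for col in (327,330,333,336): Q.append((col,edge(h2[:,:,1].astype(float),col,1,(170,188))))
print(np.round(Q,1),ray(c2,Q,.0915).round(4))
# bowl side edges at rows/cols near lip: print outer wall edges
print("wrist lip col 347 S",h[128:146,348,1],h[206:226,348,1])
print("wrist V",h[128:146,348,2],h[206:226,348,2])
print("top row175 V",h2[173,296:312,2],h2[173,350:366,2])
print("top S",h2[173,296:312,1],h2[173,350:366,1])
```

```text
blue [315. 197.] 1551.5 [ 0.4955 -0.091 ] [0.1085 0.0609] 0.7
red [315. 143.] 1041.5 [0.491  0.0086] [0.1051 0.0528] 1.3
[[183 182 182 181 180 171 144  60  23  31  29  31  31  31  31  31  32]
 [186 182 177 175 174 171 149  59  23  31  31  33  33  32  31  31  34]
 [ 75  75  73  74  77  74  62  39  32  32  32  32  33  32  34  35  34]
 [100  78  78  79  81  78  68  45  35  35  34  35  34  36  35  32  35]
 [ 81  83  86  86  86  85  80  54  34  33  30  32  35  34  36  37  37]
 [ 99  98  97 101 100  99  93  64  34  32  35  34  33  37  39  39  40]
 [170 174 172 173 174 171 163 125  59  37  37  34  35  39  41  43  41]
 [176 177 177 179 180 174 164 126  62  38  37  41  40  42  41  43  43]
 [183 184 184 184 182 179 171 138  68  41  40  44  46  47  45  45  47]
 [184 183 184 185 184 183 179 149  76  52  54  50  50  47  47  47  47]]
[[334.9 165. ]
 [341.5 168. ]
 [341.5 171. ]
 [341.8 174. ]
 [341.8 177. ]] [[ 0.5304 -0.0215  0.0915]
 [ 0.5417 -0.0267  0.0915]
 [ 0.5418 -0.0319  0.0915]
 [ 0.5423 -0.037   0.0915]
 [ 0.5424 -0.0422  0.0915]]
[[327.  183.2]
 [330.  181.6]
 [333.  182.4]
 [336.  185. ]] [[ 0.5292 -0.0317  0.0915]
 [ 0.5332 -0.0393  0.0915]
 [ 0.5309 -0.0469  0.0915]
 [ 0.5243 -0.0543  0.0915]]
wrist lip col 347 S [131 131 130 129 130 126 100  53  37  34  29  31  33  31  30  32  32  30] [ 48  47  49  49  50  53  54  57  63  62  56  53  50  81 131 146 145 145
 145 146]
wrist V [210 208 208 210 208 200 168 160 180 152 131 175 192 196 194 193 194 193] [166 167 166 165 162 143  94  72  69  70  86 135 170 170 195 206 209 209
 209 208]
top row175 V [87 88 87 89 89 91 91 91 91 92 92 93 94 94 94 95] [110 109 111 111 110 109 112 111 111 111 112 112 112 114 113 113]
top S [38 35 38 37 34 39 36 36 36 39 36 36 38 35 35 38] [35 35 37 37 35 35 36 39 37 34 34 36 34 38 36 36]
```

Run:
```python
from h import *
import pickle
c=pickle.load(open("w1.pkl","rb"))
print(ray(c,[(348,133.8),(348,219.2),(348,138.2),(348,217)],.1215).round(4), ray(c,[(348,211.2),(341.3,150),(342.4,204)],.0915).round(4))
c2=cam("top"); print(ray(c2,[(303.8,179.3),(358.3,177.1)],.1).round(4))
h=cv2.imread("pics/top0.png");h=cv2.cvtColor(h,cv2.COLOR_BGR2HSV)
for col in (308,314,330,347,353): print(col,h[173:186,col,2],h[173:186,col,1])
print(h[176,296:312,2],h[176,350:366,2])
```

```text
[[ 0.549   0.0311  0.1215]
 [ 0.5511 -0.1087  0.1215]
 [ 0.5491  0.0244  0.1215]
 [ 0.551  -0.1048  0.1215]] [[ 0.554  -0.1038  0.0915]
 [ 0.5411  0.0037  0.0915]
 [ 0.5439 -0.0904  0.0915]]
[[ 0.5393  0.0263  0.1   ]
 [ 0.5421 -0.11    0.1   ]]
308 [118 117 118 118 116 105  85  79  88  94 114 131 156] [ 28  26  26  28  29  27  21  58 151 193 186 177 172]
314 [117 117 118 117 115 103  73  76  85  92 106 126 171] [ 26  26  26  24  29  27   7 117 180 197 192 182 167]
330 [116 116 116 114 103  81  66  62  63  64  64  71  94] [ 29  26  26  29  30  44  97 127 121 124 120 122 125]
347 [114 114 114 113 103  88  86  96 105 108 122 166 200] [ 27  27  25  32  52 122 190 197 194 189 190 169 159]
353 [113 114 112 107  99  92  87  97 106 123 166 198 206] [ 27  27  27  33  72 147 193 197 190 182 171 160 158]
[124 124 123 125 121 109  97  83  75  97 114 117 118 117 117 118] [107 108 107 107 102  91  71  62  84 120 137 133 126 124 123 125]
```

```bash
python3 -m inch '[[-1,-0.033,-0.27,-0.15,-0.02],[-1,-0.033,-0.27,-0.15,-0.02],[-1,-0.033,-0.27,-0.15,-0.02],[-1,-0.033,-0.27,-0.15,-0.02],[-1,-0.033,-0.27,-0.15,-0.02],[-1,-0.033,-0.27,-0.15,-0.02],[-1,-0.033,-0.27,-0.15,-0.02]]'
python3 - <<'E'
from h import *
import pickle
c=cam("wrist");pickle.dump(c,open("w2.pkl","wb"));print(robot.read_state()["tool_pos"])
cv2.imwrite("pics/w2.png",c["color"][:,:,::-1])
E
```

```text
t: 2.85
tool_pos: [0.469, -0.2944, 0.2346]
orientation: [-1.574, 0.019, -0.025]
force: [0.4, 0.6, 0.5]
opening: 0.093
[ 0.46944473 -0.29424939  0.23521762]
```

View pics/w2.png

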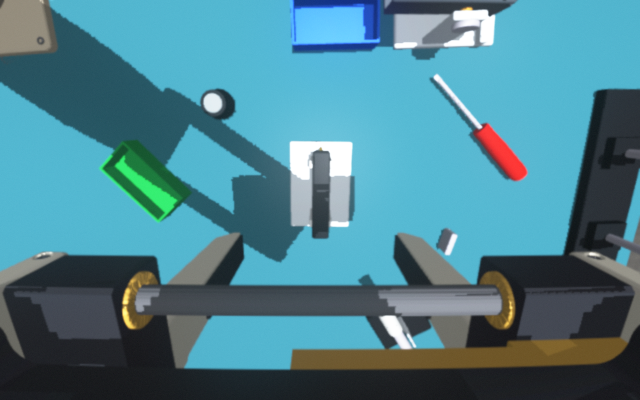

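The card's spine is clear, (322,151) to (321,237), with the rest plate between about (290,142) and (352,227).

Run:
```python
from h import *
import pickle
c=pickle.load(open("w2.pkl","rb"))
for z in(.089,):
  print(blobs(c,(0,0,0),(180,255,90),(305,145,338,242),z))
print(blobs(c,(0,0,120),(180,60,255),(280,135,360,235),.008))
print(blobs(c,(110,120,50),(125,255,255),(270,0,384,60),.034))
```

```text
[(array([320., 207.]), 724.5, array([ 0.4707, -0.3272]), array([0.0692, 0.0202]), 88.0)]
[(array([320., 181.]), 4020.5, array([ 0.4718, -0.3108]), array([0.1309, 0.0904]), 87.2)]
[(array([335.,  46.]), 363.5, array([ 0.4961, -0.1268]), array([0.0065, 0.1048]), 89.8), (array([345.,  10.]), 1012.5, array([ 0.4978, -0.0967]), array([0.044 , 0.1069]), 88.6)]
```

```bash
python3 -m inch '[[-1,0.001,0,-0.06,-0.02],[-1,0.001,0,-0.12,-0.02],[-1,0.001,0,-0.174,-0.02],[-1,0.001,0,-0.174,-0.02],[1,0.001,0,-0.175,-0.02],[1,0.001,0,-0.175,-0.02],[1,0.001,0,-0.175,-0.02],[1,0.001,0,-0.175,-0.02]]' 50; python3 -m inch '[[1,0,0,0,0],[1,0,0,0,0]]'
```

```text
t: 3.9
tool_pos: [0.471, -0.2947, 0.0614]
orientation: [-1.575, 0.032, -0.042]
force: [-0.3, -0.3, 0.3]
opening: 0.0575
t: 4.15
tool_pos: [0.4711, -0.2949, 0.0615]
orientation: [-1.575, 0.032, -0.043]
force: [0.2, 0.2, -1.2]
opening: 0.0377
```

```bash
python3 -m inch '[[1,0,0,0,0],[1,0,0,0,0],[1,0,0,0,0]]'; python3 -m inch '[[1,0,0,0.03,0],[1,0,0,0.09,0],[1,0,0,0.14,0],[1,0,0,0.14,0]]'
python3 - <<'E'
from h import *
import pickle
c=cam("wrist");pickle.dump(c,open("w3.pkl","wb"));s=robot.read_state();print(s["tool_pos"],s["opening"])
cv2.imwrite("pics/w3.png",c["color"][:,:,::-1])
c=cam("scene");cv2.imwrite("pics/s3.png",cv2.resize(c["color"][150:270,180:420,::-1],None,fx=3,fy=3))
E
```

```text
t: 4.53
tool_pos: [0.471, -0.2948, 0.0614]
orientation: [-1.575, 0.033, -0.043]
force: [-0.0, -0.4, -0.8]
opening: 0.008
t: 5.03
tool_pos: [0.4736, -0.2968, 0.2073]
orientation: [-1.581, 0.026, -0.049]
force: [-0.4, -0.1, -1.3]
opening: 0.0005
[ 0.47235965 -0.29583914  0.20408479] 0.0005066165792898549
```

View pics/w3.png

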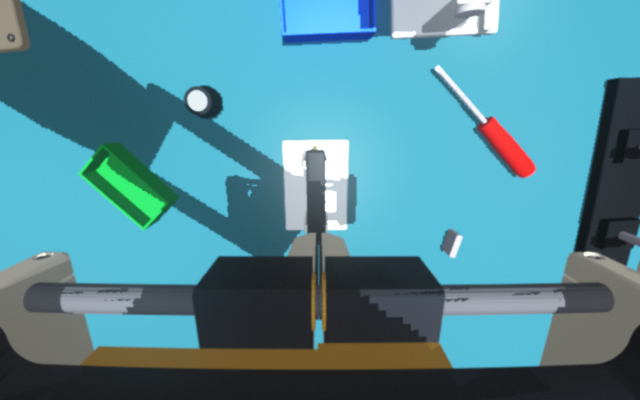

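Run:
```python
from h import *
import pickle
for f in("w2","w3"):
  c=pickle.load(open(f+".pkl","rb"))
  print(f,proj(c,[(.4705,-.250,.089),(.4705,-.306,.089),(.4705,-.362,.089),(.4711,-.2948,.0614),(.4724,-.2958,.204),(.4724,-.2958,.223)]).round())
```

```text
w2 [[318. 149.]
 [319. 195.]
 [321. 237.]
 [320. 181.]
 [323. 215.]
 [323. 222.]]
w3 [[312. 148.]
 [315. 198.]
 [317. 243.]
 [315. 183.]
 [317. 223.]
 [317. 232.]]
```

View pics/s3.png

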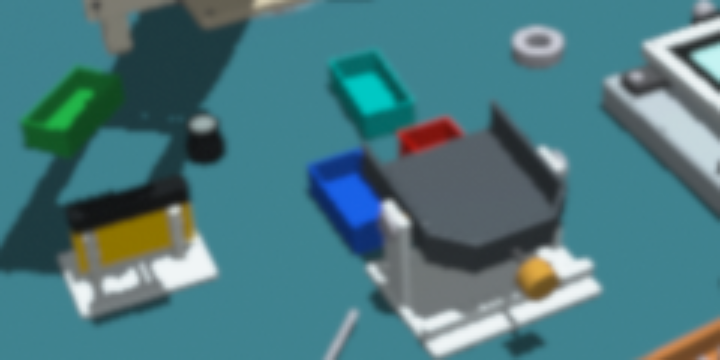

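Run:
```python
from h import *
c=cam("scene")
print(proj(c,[(.4705,-.306,.089),(.4705,-.25,.089),(.4705,-.362,.089),(.4724,-.2958,.204),(.4724,-.2958,.3)]).round())
cv2.imwrite("pics/s4.png",cv2.resize(c["color"][60:270,120:400,::-1],None,fx=2.8,fy=2.8))
```

```text
[[223. 214.]
 [242. 208.]
 [203. 220.]
 [221. 179.]
 [215. 147.]]
```

View pics/s4.png

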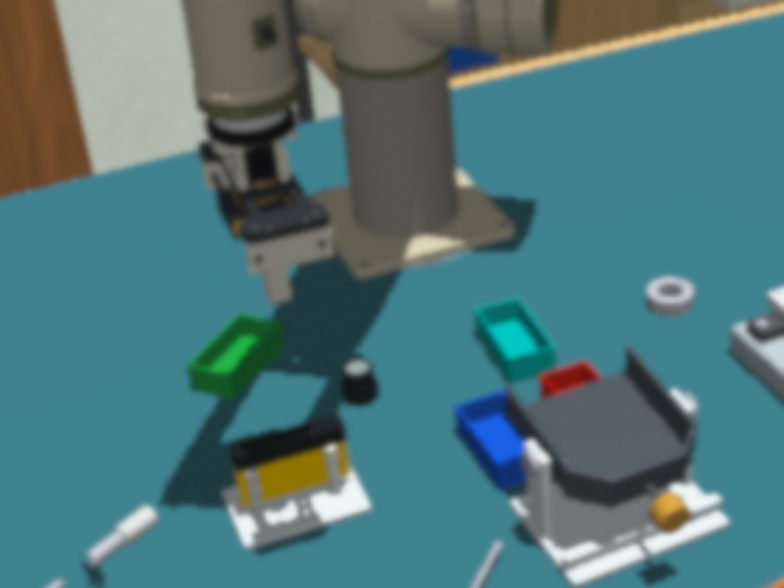

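```bash
python3 -c "
from plant import robot;print(robot.pinch_z)"; python3 -m inch '[[-0.6,-0.001,0.001,0,0],[-0.6,-0.001,0.001,0,0],[-0.6,-0.001,0.001,0,0],[-0.6,-0.001,0.001,0,0],[-0.6,-0.001,0.001,-0.05,0],[-0.6,-0.001,0.001,-0.09,0],[-0.6,-0.001,0.001,-0.11,0],[-0.6,-0.001,0.001,-0.11,0]]' 50; python3 -m inch '[[-0.6,0,0,-0.02,0],[-0.6,0,0,-0.04,0],[-0.6,0,0,-0.063,0],[1,0,0,-0.063,0],[1,0,0,-0.063,0],[1,0,0,-0.063,0],[1,0,0,-0.063,0],[1,0,0,-0.063,0]]'; python3 -m inch '[[1,0,0,0,0],[1,0,0,0,0]]'
```

```text
0.0188
t: 6.18
tool_pos: [0.4687, -0.2929, 0.0891]
orientation: [-1.573, 0.035, -0.04]
force: [0.2, -0.3, 0.2]
opening: 0.0725
t: 7.18
tool_pos: [0.469, -0.2931, 0.0265]
orientation: [-1.573, 0.035, -0.04]
force: [2.6, -0.8, 1.2]
opening: 0.0289
t: 7.42
tool_pos: [0.4691, -0.2931, 0.0267]
orientation: [-1.574, 0.035, -0.041]
force: [-0.3, -0.3, 0.7]
opening: 0.0213
```

```bash
python3 -m inch '[[1,0,0,0.02,0],[1,0,0,0.06,0],[1,0,0,0.1,0],[1,0,0,0.15,0],[1,0,0,0.15,0]]'
python3 - <<'E'
from h import *
import pickle
c=cam("wrist");s=robot.read_state();print(s["tool_pos"],s["opening"],s["force"],np.degrees(np.arctan2(*Ro.from_rotvec(s["orientation"]).as_matrix()[[1,0],0])))
a=c["color"][120:300,220:420,::-1]
c=cam("scene");b=c["color"][100:240,160:300,::-1]
cv2.imwrite("pics/g5.png",np.hstack([cv2.resize(a,(440,396)),cv2.resize(b,(396,396))]) [:, :800])
E
```

```text
t: 8.05
tool_pos: [0.4716, -0.295, 0.1821]
orientation: [-1.579, 0.029, -0.046]
force: [-0.1, -0.1, -1.6]
opening: 0.0215
[ 0.47035602 -0.29405046  0.17906523] 0.021636658016585045 [ 0.24717163  0.61769795 -1.29080503] -2.7361000509651743
```

View pics/g5.png

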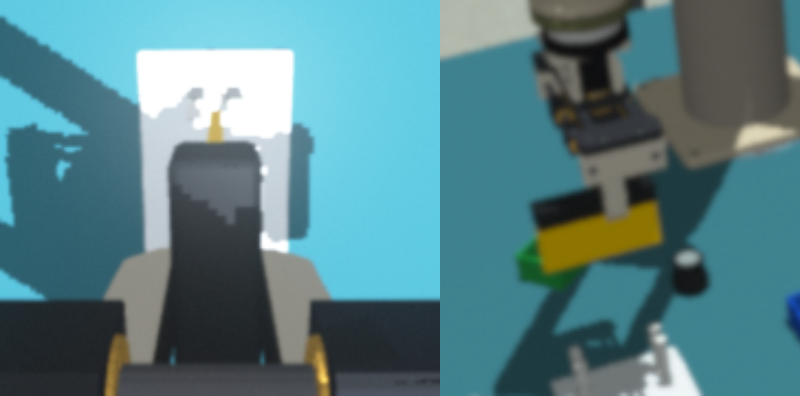

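The card is held near the middle of its spine and hangs level, and the rest is empty. In the wrist half, the spine's near end is at picture (215,143). I'll use that to get the card's offset from the TCP.

Run:
```python
from h import *
c=cam("wrist");s=robot.read_state();print(s["tool_pos"])
h=cv2.cvtColor(c["color"],cv2.COLOR_RGB2HSV);print(h[176:196,318,2])
print(ray(c,[(317.7,185),(220+170/2.2,120+165/2.2),(220+260/2.2,120+165/2.2)],s["tool_pos"][2]+.0623).round(4))
```

```text
[ 0.4685796  -0.29271881  0.17550409]
[207 204 206 206 206 207 205 195 156 111 101 100 101 100  98  99 104 109
 114 115]
[[ 0.4705 -0.2502  0.2378]
 [ 0.4601 -0.2548  0.2378]
 [ 0.4805 -0.2558  0.2378]]
```

```bash
python3 -m inch '[[1,0.03,0.05,0,-0.1],[1,0.06,0.11,0,-0.2],[1,0.09,0.17,0,-0.3],[1,0.107,0.22,0,-0.377],[1,0.107,0.26,0,-0.377],[1,0.107,0.274,0,-0.377],[1,0.107,0.274,0,-0.377],[1,0.107,0.274,0,-0.377]]'
python3 - <<'E'
from h import *
import pickle
c=cam("wrist");s=robot.read_state();pickle.dump(c,open("w6.pkl","wb"))
R=Ro.from_rotvec(s["orientation"]).as_matrix();print(s["tool_pos"],np.arctan2(R[1,0],R[0,0]),s["force"])
cv2.imwrite("pics/w6.png",cv2.resize(c["color"][60:300,180:500,::-1],None,fx=2.4,fy=2.4,interpolation=cv2.INTER_CUBIC))
E
```

```text
t: 9.2
tool_pos: [0.5752, -0.0201, 0.1749]
orientation: [-1.548, 0.333, -0.335]
force: [0.2, 0.2, -0.5]
opening: 0.0215
[ 0.57534442 -0.02026656  0.17516081] -0.42648579741740156 [ 0.36469649 -0.18788532 -1.23945578]
```

View pics/w6.png

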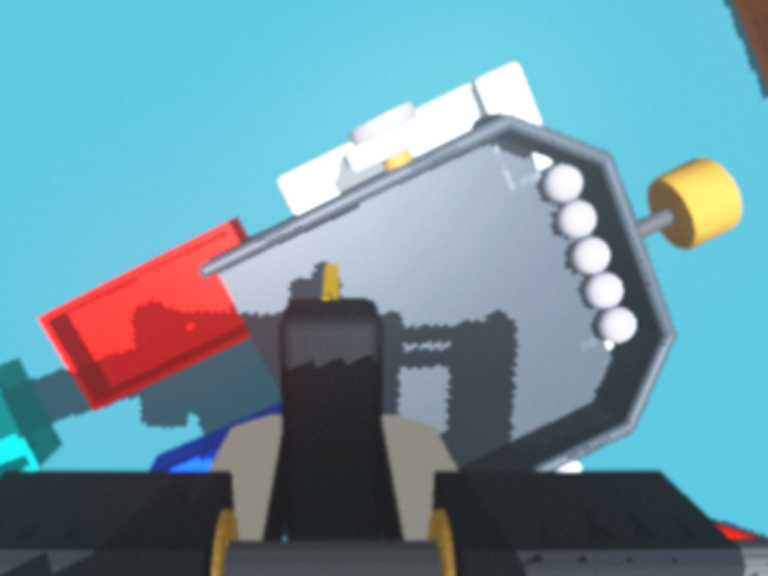

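The wrist picture shows the card over the mouth, the spine's near end at about (330,300). The red-side wall top runs from (205,268) to (500,118), and all five balls are at the back. I'll check the clearance from the wall line.

Run:
```python
from h import *
import pickle
c=pickle.load(open("w6.pkl","rb"))
f=lambda x,y:(180+x/2.4,60+y/2.4)
H=np.array([.628,-.038]);yaw=.025;Rz=np.array([[np.cos(yaw),-np.sin(yaw)],[np.sin(yaw),np.cos(yaw)]])
for p,z in [((212,268),.121),((345,203),.115),((480,130),.109)]:
    w=ray(c,[f(*p)],z)[0];print(w.round(4),((w[:2]-H)@Rz).round(4))
for p,z in [((222,275),.0915),((280,400),.0915)]:
    w=ray(c,[f(*p)],z)[0];print("lip",w.round(4),((w[:2]-H)@Rz).round(4))
e=ray(c,[f(330,300)],.175+.0623)[0];print("card +y end",e.round(4),((e[:2]-H)@Rz).round(4))
b=ray(c,[f(322,300)],.175+.0623)[0]
for p in [(565,185),(578,218),(592,256),(604,292),(618,325)]:
    w=ray(c,[f(*p)],.085)[0];print("ball",((w[:2]-H)@Rz).round(4))
```

```text
[0.5479 0.0268 0.121 ] [-0.0784  0.0668]
[0.6024 0.0276 0.115 ] [-0.024   0.0662]
[0.6586 0.0309 0.109 ] [0.0324 0.0681]
lip [0.5439 0.0203 0.0915] [-0.0827  0.0604]
lip [ 0.5421 -0.0391  0.0915] [-0.0859  0.0011]
card +y end [0.5926 0.0195 0.2373] [-0.0339  0.0584]
ball [0.0604 0.0315]
ball [0.0604 0.0166]
ball [ 0.0602 -0.0009]
ball [ 0.0595 -0.0177]
ball [ 0.06   -0.0341]
```

```bash
python3 -m inch '[[1,0,0.001,-0.03,0],[1,0,0.001,-0.06,0],[1,0,0.001,-0.074,0],[1,0,0.001,-0.076,0],[1,0,0.001,-0.077,0],[1,0,0.001,-0.077,0]]' 60; python3 -c "
from h import *
s=robot.read_state();print(s['force'],s['wrist_torque'],s['tool_pos'])"
```

```text
t: 10.0
tool_pos: [0.5763, -0.0197, 0.0996]
orientation: [-1.548, 0.332, -0.338]
force: [-0.7, -1.6, 1.8]
opening: 0.0216
[-0.67375314 -1.64268266  1.79368466] [-0.52989053  0.37264468 -0.07991971] [ 0.57628044 -0.01971607  0.09961654]
```

```bash
python3 -m inch '[[1,0,0,-0.007,0],[1,0,0,-0.014,0],[1,0,0,-0.014,0],[1,0,0,-0.014,0],[1,0,0,-0.014,0],[1,0,0,-0.014,0],[1,0,0,-0.014,0],[1,0,0,-0.014,0]]'
python3 - <<'E'
from h import *
c=cam("top");s=robot.read_state();print(s["force"],s["wrist_torque"],s["tool_pos"])
w=cam("wrist")
a=cv2.resize(c["color"][130:270,240:400,::-1],(400,350),interpolation=cv2.INTER_CUBIC)
b=cv2.resize(w["color"][60:340,180:500,::-1],(400,350),interpolation=cv2.INTER_CUBIC)
S=cam("scene");d=cv2.resize(S["color"][160:290,260:409,::-1],(286,250),interpolation=cv2.INTER_CUBIC)
im=np.zeros((600,800,3),np.uint8);im[:350,:400]=a;im[:350,400:]=b;im[350:,:286]=d;cv2.imwrite("pics/p7.png",im)
E
```

```text
t: 11.0
tool_pos: [0.5782, -0.0198, 0.0872]
orientation: [-1.547, 0.328, -0.341]
force: [0.8, -0.7, 5.7]
opening: 0.0215
[ 0.68463689 -1.1215076   6.69945478] [-0.09050875 -0.30970936 -0.15255241] [ 0.57810499 -0.01974996  0.08705083]
```

View pics/p7.png

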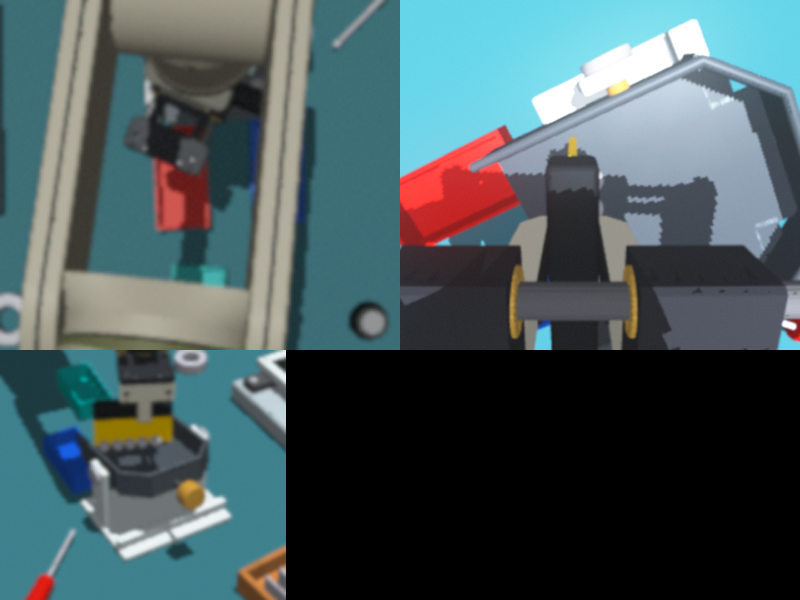

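The scene inset shows the five balls queued along the card, around inset (105–150, 90), with nothing on the bench. I'll press a little further and watch the queue numerically.

```bash
cat > mon.py <<'E'
from h import *
import os
c=cam("scene");I=c["color"].astype(int);s=robot.read_state()
h=cv2.cvtColor(c["color"],cv2.COLOR_RGB2HSV)
def grey(x0,y0,x1,y1): 
    r=h[y0:y1,x0:x1];return int(((r[:,:,1]<60)&(r[:,:,2]>90)).sum())
# balls on the bowl near card: bounding rows; blue tray interior
print("t",round(s["t"],2),"F",s["force"].round(1),"z",s["tool_pos"].round(4),"tray grey",grey(284,200,306,232))
if os.path.exists("prev.npy"):
    d=abs(I-np.load("prev.npy")).max(2)[160:290,260:409];y,x=np.nonzero(d>25);print("moved",len(x),(x.mean()+260,y.mean()+160) if len(x) else "")
np.save("prev.npy",I)
E
python3 mon.py; python3 -m inch '[[1,-0.001,0,-0.003,0],[1,-0.001,0,-0.005,0],[1,-0.001,0,-0.005,0],[1,-0.001,0,-0.005,0]]'; python3 mon.py;  python3 -m inch '[[1,0,0,0,0],[1,0,0,0,0],[1,0,0,0,0],[1,0,0,0,0]]'; python3 mon.py
```

```text
t 11.2 F [ 0.9 -0.9  6.9] z [ 0.5781 -0.0197  0.087 ] tray grey 0
t: 11.7
tool_pos: [0.5796, -0.0198, 0.0839]
orientation: [-1.546, 0.324, -0.345]
force: [1.9, -1.0, 6.3]
opening: 0.0217
t 11.75 F [ 1.5 -0.6  7.5] z [ 0.5795 -0.0198  0.0839] tray grey 0
moved 710 (np.float64(339.08028169014085), np.float64(212.787323943662))
t: 12.25
tool_pos: [0.5799, -0.0198, 0.0842]
orientation: [-1.546, 0.324, -0.346]
force: [-2.5, -1.6, 5.8]
opening: 0.0217
t 12.3 F [-2.7 -0.5  5.9] z [ 0.5799 -0.0197  0.0842] tray grey 13
moved 35 (np.float64(300.2285714285714), np.float64(221.62857142857143))
```

```bash
for i in 1 2; do python3 -m inch '[[1,-0.001,0,-0.001,0],[1,-0.001,0,-0.001,0],[1,-0.001,0,-0.001,0],[1,-0.001,0,-0.001,0]]' | tail -1; python3 mon.py; done
python3 - <<'E'
from h import *
c=cam("scene");h=cv2.cvtColor(c["color"],cv2.COLOR_RGB2HSV)
print(h[206:236,282:312,1])
print("V above card");print(c["color"][196:212,300:348,0])
E
```

```text
opening: 0.0216
t 12.85 F [ 0.2 -1.3  6.8] z [ 0.5798 -0.0197  0.0839] tray grey 13
moved 1 (np.float64(301.0), np.float64(214.0))
opening: 0.0214
t 13.4 F [-0.3 -1.1  6.1] z [ 0.5799 -0.0197  0.0838] tray grey 13
moved 1 (np.float64(304.0), np.float64(206.0))
[[183 210 215 219 222 218 220 219 222 221 224 220 224 218 220 222 220 201
  160 140 165 185 175 158 146 132  80  62 164 248]
 [183 211 219 219 222 222 220 219 222 222 222 224 227 225 224 224 224 214
  178 121 117 138 156 154 150 137  84  56 157 241]
 [183 207 218 220 219 222 220 221 225 223 223 222 225 226 227 230 225 220
  202 144  87  85 110 129 141 133  82  54 159 243]
 [184 206 217 221 218 224 218 222 222 228 227 227 229 228 228 227 228 223
  214 172 102  61  66  88 105 112  68  56 159 230]
 [179 205 214 218 219 219 218 220 224 227 226 227 229 228 228 226 229 226
  218 196 136  65  47  57  69  78  47  56 141 194]
 [174 199 213 225 221 220 221 223 226 228 228 227 227 227 228 228 228 226
  223 206 164  88  51  46  56  55  35  34  71 103]
 [174 198 213 219 217 221 225 220 227 228 227 228 226 228 228 228 227 228
  224 210 172  
[... 5409 characters left out ...]
137 129 119 113 112 119 128 128 117 108 105 105 109
  116 117 107 102 105 119 134 136 130 128 129 129]
 [ 22  28  33  35  40  49  57  64  85 115 136 143 144 143 143 142 136 127
  117 111 112 117 122 121 113 107 105 104 107 113 112 105 102 104 104 100
   96  94  93  94 100 109 115 111 101  97  97  99]
 [ 25  28  33  35  40  49  59  68  85 108 125 129 129 129 128 125 117 108
  104 104 104 102  99  96  97 100 104 104  99  92  88  89  95 100  99  89
   75  66  70  79  88  91  91  86  80  78  79  80]
 [ 25  29  33  34  36  41  50  62  76  92 100  97  93  90  89  88  86  89
   98 104 103  95  81  74  82  94 100  99  89  74  64  69  81  87  86  75
   59  48  49  59  66  68  70  74  76  77  78  78]]
```

One ball is in the blue tray. The other four have stopped in a queue against the card, so I'll increase the slant a little and jog the card up and down.

```bash
python3 -m inch '[[1,-0.002,0.001,0.003,-0.05],[1,-0.005,0.002,0.004,-0.1],[1,-0.006,0.002,0.004,-0.1],[1,-0.006,0.002,0,-0.1],[1,-0.006,0.002,0,-0.1],[1,-0.006,0.002,0,-0.1]]'|head -2; python3 mon.py;  python3 -m inch '[[1,0,0,0,0],[1,0,0,0,0],[1,0,0,0,0],[1,0,0,0,0]]' |head -2; python3 mon.py
cat > q.py <<'E'
from h import *
c=cam("scene");print(c["color"][206:216,308:350,0]);h=cv2.cvtColor(c["color"],cv2.COLOR_RGB2HSV);print((h[200:236,284:312,1]<75).astype(int).sum(1))
E
python3 q.py
```

```text
t: 14.2
tool_pos: [0.5757, -0.0178, 0.0851]
t 14.25 F [ 0.4 -1.   7. ] z [ 0.5757 -0.0178  0.0851] tray grey 13
moved 892 (np.float64(329.11210762331837), np.float64(197.84080717488789))
t: 14.75
tool_pos: [0.5761, -0.0177, 0.0853]
t 14.8 F [-0.1  0.2  5.2] z [ 0.576  -0.0177  0.0853] tray grey 13
moved 0 
[[ 85 116 136 142 140 136 130 128 133 139 143 142 137 129 121 119 124 134
  140 138 127 116 110 111 119 131 137 131 117 107 104 107 114 127 138 143
  144 144 146 149 145 127]
 [ 81 108 127 132 127 118 112 111 117 126 132 131 123 113 107 105 110 119
  125 123 113 106 104 104 106 117 122 117 106 103 104 104 105 114 124 129
  131 131 132 136 134 121]
 [ 74  90 104 108 106 102 102 103 104 107 110 106 102 102 103 102 101  99
   97  94  95 101 103 102  98  95  92  89  90  96 101  99  94  92  95  99
  101 102 105 109 108 100]
 [ 70  73  79  83  89  96 103 104  99  91  81  77  84  95 102 102  95  81
   68  68  81  93 100  98  89  75  62  61  73  85  91  90  82  74  72  76
   80  82  83  86  86  84]
 [ 69  69  67  69  78  90  98 100  95  80  63  56  68  84  94  94  85  68
   52  51  65  80 
[... 369 characters left out ...]
  36  37  38  41  47  61  73  78  79
   79  80  80  79  79  80]
 [ 41  52  61  64  59  51  45  45  42  40  37  36  36  39  41  41  39  39
   37  38  38  38  39  38  35  37  39  41  41  42  46  53  62  72  78  79
   80  80  80  79  79  80]
 [ 36  41  50  58  61  56  47  40  38  36  37  39  45  50  51  51  51  51
   50  51  52  51  48  43  39  39  46  49  47  47  58  66  72  76  78  80
   80  79  80  80  79  79]
 [ 45  54  54  53  57  59  56  49  43  37  36  44  56  66  69  69  69  70
   70  69  69  69  64  54  42  41  48  50  45  49  62  73  77  79  80  80
   80  79  80  79  80  80]]
[ 1  1  1  0  1  1  1  1  5  3  4  5  8  8  8  8  7  6  6  6  8 10 10  8
  5  5  5  4  4  4  4  4  4  4  4  5]
```

```bash
python3 -m inch '[[1,0,0,0.003,0],[1,-0.001,0,0.006,0],[1,-0.001,0,0.004,0],[1,-0.001,0,0.004,0],[1,-0.001,0,0.004,0],[1,-0.001,0,0.004,0]]'|head -2; python3 mon.py;  python3 q.py | sed -n '7,13p;$p'; python3 -m inch '[[1,0,0,0,0],[1,0,0,-0.002,0],[1,0,0,-0.002,0],[1,0,0,-0.002,0]]' |head -2; python3 mon.py;python3 q.py | sed -n '7,13p;$p'
```

```text
t: 15.6
tool_pos: [0.5752, -0.0178, 0.0894]
t 15.65 F [-0.6 -0.6  4. ] z [ 0.5752 -0.0178  0.0894] tray grey 13
moved 939 (np.float64(337.78061767838125), np.float64(213.0255591054313))
 [ 69  66  63  65  77  89  96  92  81  67  58  64  77  88  92  86  73  59
   57  64  78  86  87  80  68  57  53  57  69  80  85  80  73  73  78  79
   80  82  84  86  86  85]
 [ 69  65  55  51  60  72  78  75  62  49  43  47  58  68  72  67  55  45
   41  47  58  65  66  60  49  42  40  41  51  59  63  61  63  72  78  82
   81  81  82  83  83  83]
 [ 64  68  63  54  49  53  56  52  46  39  38  39  44  49  49  46  42  39
  5  5  5  4  4  3  4  4  4  4  4  5]
t: 16.2
tool_pos: [0.5757, -0.0178, 0.0878]
t 16.25 F [-0.1 -0.3  5.3] z [ 0.5757 -0.0178  0.0878] tray grey 13
moved 183 (np.float64(344.9344262295082), np.float64(222.81420765027323))
 [ 72  80  85  86  92  99 103 101  92  80  74  79  90  97 101  97  86  75
   72  78  89  98  98  91  79  69  67  72  81  91  95  91  82  77  75  76
   77  79  85  92  94  89]
 [ 70  68  64  65  78  89  95  92  79  63  54  60  75  87  90  84  72  55
   51  60  75  84  84  76  61  49  45  50  63  73  78  76  71  71  72  73
   74  76  78  82  84  83]
 [ 65  65  58  55  60  72  78  75  63  49  42  46  57  65  68  64  53  44
  5  5  5  4  4  3  4  4  4  4  4  5]
```

Run:
```python
from h import *
c=cam("scene");s=robot.read_state()
R=Ro.from_rotvec(s["orientation"]).as_matrix();y=np.arctan2(R[1,0],R[0,0]);p=s["tool_pos"]
print("yaw",y,"tilt",R[:,1].round(3))
H=np.array([.628,-.038]);a=.025;Rz=np.array([[np.cos(a),-np.sin(a)],[np.sin(a),np.cos(a)]])
cy=np.array([-np.sin(y),np.cos(y)])
for d in (.0425,-.0695): print("card end",((p[:2]+d*cy-H)@Rz).round(4))
for px in [(314.3,208.3),(322,208.3),(329.7,208.5),(338,208.5)]:
    for zz in (.082,):
        w=ray(c,[px],zz)[0];print("ball",((w[:2]-H)@Rz).round(4))
e=np.r_[p[:2]-.0695*cy,p[2]-.0097];print("card blue lower corner px",proj(c,[e,e+[0,0,.05]]).round(1))
h=Rz@np.array([-.083,-.065])+H
print("lip blue corner px",proj(c,[np.r_[h,.075],np.r_[h,.105]]).round(1))
I=c["color"][185:235,275:355,::-1];cv2.imwrite("pics/z9.png",cv2.resize(I,None,fx=10,fy=10,interpolation=cv2.INTER_CUBIC))
```

```text
yaw -0.524327161471759 tilt [ 0.023 -0.006 -1.   ]
card end [-0.0296  0.0578]
card end [-0.088  -0.0378]
ball [-0.0692 -0.0321]
ball [-0.0586 -0.0137]
ball [-0.0471  0.0041]
ball [-0.0357  0.0238]
card blue lower corner px [[309.4 206.5]
 [308.7 191.9]]
lip blue corner px [[301.5 211.4]
 [301.  202.7]]
```

View pics/z9.png

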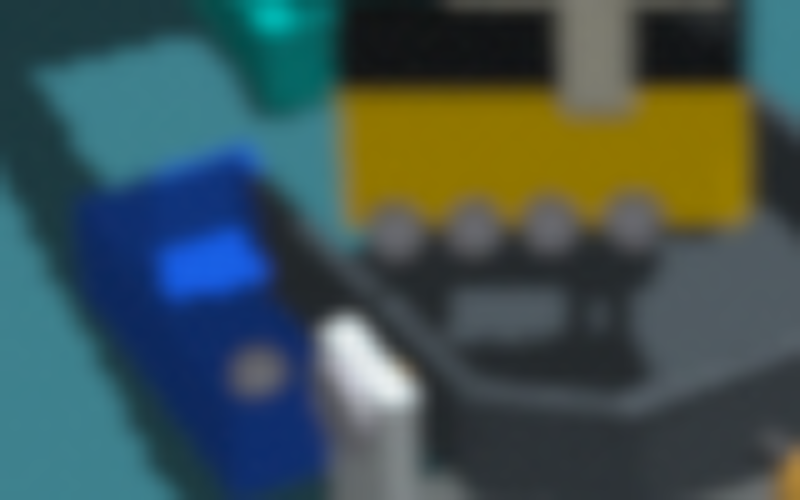

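The picture shows one ball in the blue tray and four spaced along the card, each one held against the card by friction. I'll pump the card, pushing back and blue-ward, then returning. Each cycle should walk the balls along to the gap.

```bash
python3 -m inch '[[1,0.007,-0.008,0.001,0],[1,0.007,-0.008,0.001,0],[1,0,0,0,0],[1,0,0,0,0],[1,0,0,0,0],[1,0.007,-0.008,0.001,0],[1,0,0,0,0],[1,0,0,0,0]]'|head -2; python3 mon.py
cat > b.py <<'E'
from h import *
c=cam("scene");r=c["color"][:,:,:].astype(int)
# balls against yellow: low saturation columns at rows 205-209
h=cv2.cvtColor(c["color"],cv2.COLOR_RGB2HSV)
m=((h[:,:,1]<75)&(h[:,:,2]>75)).astype(np.uint8)
print("queue cols",[ (308+i) for i in range(42) if m[204:210,308+i].sum()>=3])
t=np.zeros_like(m);t[205:238,283:306]=m[205:238,283:306]
n,_,st,ce=cv2.connectedComponentsWithStats(t);print("tray",[(int(a[4]),ce[k].round().tolist()) for k,a in enumerate(st) if k and a[4]>3])
E
python3 b.py
```

```text
t: 17.35
tool_pos: [0.5765, -0.0187, 0.0882]
t 17.4 F [-0.2 -1.5  4.8] z [ 0.5765 -0.0187  0.0882] tray grey 12
moved 198 (np.float64(322.1515151515151), np.float64(210.49494949494948))
queue cols [308, 309, 310, 316, 317, 318, 324, 325, 326, 327, 349]
tray [(16, [298.0, 220.0]), (5, [304.0, 237.0])]
```

```bash
for i in 1 2; do python3 -m inch '[[1,0.006,-0.007,0,0],[1,0.006,-0.007,0,0],[1,-0.001,0.001,-0.001,0],[1,-0.001,0.001,-0.001,0],[1,-0.001,0.001,-0.001,0],[1,0.006,-0.007,0,0],[1,-0.001,0.001,-0.001,0],[1,-0.001,0.001,-0.001,0]]'|head -2; python3 mon.py;python3 b.py; done
```

```text
t: 18.45
tool_pos: [0.5765, -0.0189, 0.0876]
t 18.5 F [-1.3 -0.9  5. ] z [ 0.5765 -0.0189  0.0876] tray grey 24
moved 121 (np.float64(327.4710743801653), np.float64(217.11570247933884))
queue cols [308, 309, 310, 311, 312]
tray [(28, [300.0, 221.0]), (5, [304.0, 237.0])]
t: 19.55
tool_pos: [0.5766, -0.0192, 0.0872]
t 19.6 F [-0.8  0.3  6.4] z [ 0.5766 -0.0192  0.0872] tray grey 32
moved 31 (np.float64(323.0), np.float64(216.7741935483871))
queue cols [308]
tray [(38, [300.0, 221.0]), (5, [304.0, 237.0])]
```

Run:
```python
from h import *
c=cam("scene");print(c["color"][205:213,300:350,0]);h=cv2.cvtColor(c["color"],cv2.COLOR_RGB2HSV);print((h[212:232,288:312,1]//10))
```

```text
[[ 26  34  37  43  51  57  62  73  97 124 140 145 145 145 146 145 146 145
  146 146 146 146 146 145 145 145 145 145 146 145 145 145 145 145 146 146
  145 146 145 145 145 145 146 145 145 147 149 151 146 122]
 [ 24  32  35  41  51  59  64  72  94 121 137 143 143 143 143 144 143 143
  143 143 143 143 143 143 143 143 143 143 143 144 143 144 143 144 143 144
  143 144 143 144 143 143 143 143 144 145 148 151 144 121]
 [ 23  29  35  42  53  64  68  71  87 109 124 129 129 128 128 128 128 128
  128 129 128 128 128 128 128 128 128 129 128 128 128 127 128 128 128 129
  128 128 128 128 128 129 129 129 129 131 135 138 131 113]
 [ 22  29  34  39  48  60  68  69  75  87  95  96  94  90  89  89  90  91
   90  91  90  91  91  91  91  90  90  91  90  90  91  90  90  90  90  90
   90  90  91  91  94  96  97  97  97 100 105 109 105  95]
 [ 24  28  33  36  41  49  60  67  70  70  68  63  58  53  51  52  52  52
   52  51  51  52  52  51  52  52  52  53  52  52  52  52  52  51  52  52
   52  52  52  57  67  75  78  79  79  80  85  86  86  84]
 [ 24  28  34  35  35  40  49  60  66  66  60  51  42  40  39  38
[... 1357 characters left out ...]
 4  4  3  1  1  1  1  1]
 [15 17 19 21 21 21 21 18 14 11  8  6  4  4  6  9 11 10  6  2  1  1  1  1]
 [14 16 17 19 21 22 22 21 19 17 15 13 10 11 13 16 17 15  9  4  1  1  1  1]
 [14 14 16 18 20 21 21 21 21 20 20 19 17 18 19 20 20 17 11  5  2  1  1  1]
 [14 14 15 17 20 20 21 21 21 22 21 21 21 21 21 21 21 18 13  7  3  1  1  1]
 [14 14 14 15 17 19 21 21 21 22 22 21 22 21 21 21 21 20 16  9  4  2  1  1]
 [14 14 13 14 15 17 20 21 22 22 21 22 22 21 22 22 22 21 18 12  6  2  1  1]
 [14 14 13 13 14 16 18 20 21 22 22 21 22 22 22 21 22 21 19 13  7  3  1  1]
 [14 14 14 13 14 15 17 19 21 21 22 22 21 22 22 22 21 21 19 13  7  3  1  1]
 [14 14 14 14 14 14 15 17 19 21 21 22 21 22 21 21 22 21 19 13  6  2  1  1]]
```

```bash
python3 -m inch '[[1,0,0.002,0.004,0],[1,0,0.002,0.009,0],[1,0,0.002,0.02,0],[1,0,0.002,0.05,0],[1,0,0.002,0.085,0],[1,0,0.002,0.085,0]]'|head -3
python3 - <<'E'
from h import *
c=cam("wrist");h=cv2.cvtColor(c["color"],cv2.COLOR_RGB2HSV)
np.save("bowl.npy",c["color"])
s=robot.read_state();print(s["tool_pos"],s["orientation"],s["opening"])
# spine end by scene: card lower corners
c=cam("scene");h=cv2.cvtColor(c["color"],cv2.COLOR_RGB2HSV)
m=cv2.inRange(h,np.array((20,150,80)),np.array((32,255,255)));k=max(cv2.findContours(m[100:230,260:400],cv2.RETR_EXTERNAL,cv2.CHAIN_APPROX_NONE)[0],key=cv2.contourArea).reshape(-1,2)+[260,100]
q=k;print("yellow corners",[q[np.argmax(q@v)].tolist() for v in ([1,1],[-1,1],[1,-1],[-1,-1])])
p=s["tool_pos"];R=Ro.from_rotvec(s["orientation"]).as_matrix();cy=-R[:,2] if R[1,2]<0 else R[:,2]
lo=p+[0,0,-.0097]
print(proj(c,[lo+.0425*cy,lo-.0695*cy]).round(1))
E
```

```text
t: 20.45
tool_pos: [0.5792, -0.0174, 0.1764]
orientation: [-1.532, 0.384, -0.44]
[ 0.57789562 -0.017227    0.17397064] [-1.53232285  0.38653784 -0.43711338] 0.021533272886211072
yellow corners [[349, 180], [310, 181], [349, 167], [310, 167]]
[[350.6 181.7]
 [308.7 181.5]]
```

```bash
python3 -m inch '[[1,-0.02,-0.06,0,0.1],[1,-0.05,-0.12,0,0.2],[1,-0.08,-0.18,0,0.3],[1,-0.109,-0.23,0,0.4],[1,-0.109,-0.276,0,0.476],[1,-0.109,-0.276,0,0.476],[1,-0.109,-0.276,0,0.476],[1,-0.109,-0.276,0,0.476]]'|head -3
cat > p.py <<'E'
from h import *
s=robot.read_state();R=Ro.from_rotvec(s["orientation"]).as_matrix();print(round(s["t"],2),s["tool_pos"].round(4),"yaw",round(float(np.arctan2(R[1,0],R[0,0])),3),"down",R[:,1].round(3),s["force"].round(1),round(float(s["opening"]),4))
E
python3 p.py
python3 - <<'E'
from h import *
for n,z in (("top",.034),("scene",.034)):
  c=cam(n);h=cv2.cvtColor(c["color"],cv2.COLOR_RGB2HSV)
  # look for balls: project tray regions
  for nm,(x,y) in (("blue",(.495,-.092)),("red",(.490,.0085))):
    q=proj(c,[(x+a*.047,y+b*.02,.012) for a in(-1,1) for b in(-1,1)]);x0,y0=q.min(0).astype(int);x1,y1=q.max(0).astype(int)
    m=((h[:,:,1]<90)&(h[:,:,2]>60)).astype(np.uint8)[y0:y1,x0:x1];print(n,nm,(x0,y0,x1,y1),m.sum())
    if n=="top" and nm=="blue": print(h[y0:y1,x0:x1,1]//10)
E
```

```text
t: 21.55
tool_pos: [0.4679, -0.2917, 0.1714]
orientation: [-1.564, 0.016, -0.06]
21.55 [ 0.4679 -0.2917  0.1714] yaw -0.048 down [ 0.028  0.006 -1.   ] [-0.1  0.2 -1.6] 0.0212
top blue (np.int64(341), np.int64(181), np.int64(357), np.int64(215)) 117
[[11  4  1  1  3  7 10  9  4  2  1  1  3  9 16 19]
 [11  4  1  1  1  3  3  3  1  1  1  1  2  8 15 18]
 [12  5  1  1  1  1  1  1  1  1  1  1  4 10 15 17]
 [13  7  3  2  1  1  1  1  1  1  2  4  9 13 15 16]
 [15 12 10  7  3  1  1  0  1  1  4  9 13 15 15 16]
 [16 15 15 14  8  2  1  1  1  1  3  8 12 14 15 15]
 [16 16 15 15 13  7  3  1  1  1  1  3  8 13 15 15]
 [16 16 15 15 15 14 10  4  1  1  1  1  5 12 15 15]
 [16 16 15 15 15 15 14  7  2  1  1  1  4 11 15 15]
 [16 16 15 15 15 15 15 11  4  1  1  1  5 12 14 15]
 [16 15 15 15 15 15 15 14 10  6  3  1  4  8 11 14]
 [16 16 15 15 15 15 15 15 14 12  7  2  1  2  6 11]
 [16 15 15 15 15 15 15 15 15 13  7  2  1  1  2  8]
 [16 15 15 15 15 15 15 15 15 13  7  2  1  0  2  7]
 [16 15 15 15 15 15 15 15 15 14  9  3  1  1  3  9]
 [16 16 15 15 15 15 15 15 15 15 13  8  4  4  7 12]
 [16 15 15 15 15 15 15 15 15 15 15
[... 406 characters left out ...]
15 15 15 15 15 15]
 [16 15 15 15 15 15 15 15 15 15 15 15 15 15 15 15]
 [16 16 15 15 15 15 15 15 15 15 15 15 15 15 15 15]
 [16 16 15 15 15 15 15 15 15 15 15 15 15 15 15 15]
 [16 15 15 15 15 15 15 15 15 15 15 15 15 15 15 15]
 [16 16 15 15 15 15 15 15 15 15 15 15 15 15 15 15]
 [16 16 15 15 15 15 15 15 15 15 15 15 15 15 15 15]
 [16 16 15 15 15 15 15 15 15 15 15 15 15 15 15 15]
 [16 15 15 15 15 15 15 15 15 15 15 15 15 15 15 15]
 [16 15 15 15 15 15 15 15 15 15 15 15 15 15 15 15]]
top red (np.int64(304), np.int64(183), np.int64(320), np.int64(218)) 0
scene blue (np.int64(286), np.int64(206), np.int64(312), np.int64(228)) 138
scene red (np.int64(315), np.int64(196), np.int64(342), np.int64(216)) 482
```

The top view's blue-tray patch shows five separate ball spots and the red tray shows none. Now I'll hang the card.

```bash
python3 -m inch '[[1,0.002,-0.001,-0.04,0],[1,0.002,-0.001,-0.07,0],[1,0.002,-0.001,-0.09,0],[1,0.002,-0.001,-0.1,0],[1,0.002,-0.001,-0.11,0],[1,0.002,-0.001,-0.11,0]]'|head -2;python3 p.py
python3 - <<'E'
from h import *
E
python3 -m inch '[[1,0,0,-0.01,0],[1,0,0,-0.02,0],[1,0,0,-0.03,0],[1,0,0,-0.034,0],[1,0,0,-0.034,0]]'|head -2;python3 p.py
```

```text
t: 22.4
tool_pos: [0.4701, -0.2929, 0.0618]
22.4 [ 0.4701 -0.2929  0.0618] yaw -0.048 down [ 0.028  0.005 -1.   ] [ 0.4 -0.2 -0.1] 0.0214
t: 23.02
tool_pos: [0.47, -0.2929, 0.0277]
23.02 [ 0.47   -0.2929  0.0277] yaw -0.048 down [ 0.028  0.005 -1.   ] [-0.9  1.  -0.3] 0.0216
```

```bash
python3 -m inch '[[1,0,0,-0.001,0],[-0.5,0,0,-0.001,0],[-0.5,0,0,-0.001,0],[-0.5,0,0,-0.001,0],[-0.5,0,0,-0.001,0],[-0.5,0,0,-0.001,0]]';python3 p.py;  python3 -m inch '[[-0.5,0,0,0.05,0],[-0.5,0,0,0.1,0],[-0.5,0,0,0.16,0],[-0.5,0,0,0.2,0],[-0.5,0,0,0.2,0]]'|head -2
python3 - <<'E'
from h import *
c=cam("wrist");print(blobs(c,(0,0,0),(180,255,90),(290,120,345,232),.089)); h=cv2.cvtColor(c["color"],cv2.COLOR_RGB2HSV)
c=cam("scene");h=cv2.cvtColor(c["color"],cv2.COLOR_RGB2HSV)
m=cv2.inRange(h,np.array((20,150,80)),np.array((32,255,255)))[190:250,190:260]
y,x=np.nonzero(m);print("yellow now",len(x),x.min()+190,x.max()+190,y.min()+190,y.max()+190)
i=cv2.cvtColor(cv2.imread("pics/scene0.png"),cv2.COLOR_BGR2HSV);m=cv2.inRange(i,np.array((20,150,80)),np.array((32,255,255)))[190:250,190:260]
y,x=np.nonzero(m);print("yellow start",len(x),x.min()+190,x.max()+190,y.min()+190,y.max()+190)
E
```

```text
t: 23.78
tool_pos: [0.47, -0.2928, 0.0266]
orientation: [-1.564, 0.016, -0.059]
force: [-1.3, 0.6, 0.3]
opening: 0.0663
23.77 [ 0.47   -0.2928  0.0266] yaw -0.048 down [ 0.028  0.005 -1.   ] [-1.3  0.6  0.3] 0.0663
t: 24.4
tool_pos: [0.472, -0.2944, 0.2316]
[(array([312., 211.]), 497.5, array([ 0.4682, -0.3269]), array([0.0491, 0.0189]), 86.6), (array([312., 189.]), 48.0, array([ 0.469 , -0.2972]), array([0.0064, 0.0175]), 82.6)]
yellow now 343 204 242 217 238
yellow start 327 205 243 218 239
```

```bash
python3 - <<'E'
from h import *
c=cam("top")
print(blobs(c,(105,110,50),(125,255,255),(330,160,380,240),.034)[:3]);print(blobs(c,(75,30,140),(100,140,255),(140,130,220,210),.068));print(blobs(c,(0,150,60),(8,255,255),(295,170,330,240),.034))
E
python3 -m inch '[[-0.5,0.01,0.05,0,0.18],[-0.5,0.011,0.1,0,0.36],[-0.5,0.011,0.15,0,0.54],[-0.5,0.011,0.2,0,0.72],[-0.5,0.011,0.202,0,0.9],[-0.5,0.011,0.202,0,1.08],[-0.5,0.011,0.202,0,1.26],[-0.5,0.011,0.202,0,1.44]]'|head -2;python3 p.py
```

```text
[(array([351., 195.]), 679.0, array([ 0.4949, -0.0939]), array([0.1111, 0.0591]), 0.6)]
[(array([179., 170.]), 2807.5, array([0.5741, 0.3537]), array([0.1424, 0.1409]), 0.4)]
[(array([312., 201.]), 694.5, array([0.49  , 0.0075]), array([0.0507, 0.1044]), 89.2)]
t: 25.55
tool_pos: [0.4794, -0.09, 0.223]
25.55 [ 0.4794 -0.09    0.223 ] yaw 1.398 down [-0.007  0.028 -1.   ] [-0.   0.7  0.6] 0.0698
```

```bash
python3 -m inch '[[-0.5,0.004,-0.002,0,0.18],[-0.5,0.004,-0.002,-0.06,0.185],[-0.5,0.004,-0.002,-0.12,0.185],[-0.5,0.004,-0.002,-0.17,0.185],[-0.5,0.004,-0.002,-0.17,0.185],[-0.5,0.004,-0.002,-0.17,0.185]]'|head -2;python3 p.py
python3 - <<'E'
from h import *
c=cam("wrist");s=robot.read_state()
print(blobs(c,(105,110,40),(125,255,255),(150,60,500,330),.034));print(c["color"].shape)
print(proj(c,[s["tool_pos"]]).round())
E
```

```text
t: 26.3
tool_pos: [0.4838, -0.0921, 0.0541]
26.3 [ 0.4838 -0.0921  0.0541] yaw 1.583 down [-0.011  0.027 -1.   ] [-0.5 -0.1  0.3] 0.0696
[(array([255., 257.]), 207.5, array([ 0.516 , -0.1432]), array([0.0093, 0.0321]), 65.4), (array([315., 224.]), 8505.5, array([ 0.4909, -0.0946]), array([0.1068, 0.0576]), 0.1)]
(400, 640, 3)
[[319. 229.]]
```

```bash
python3 -m inch '[[-0.5,-0.001,-0.001,-0.03,0],[-0.5,-0.001,-0.001,-0.05,0],[-0.5,-0.001,-0.001,-0.066,0],[-0.5,-0.001,-0.001,-0.066,0]]'|head -2;python3 p.py; python3 -m inch '[[1,0,0,0,0],[1,0,0,0,0],[1,0,0,0,0],[1,0,0,0,0]]' 20; python3 -m inch '[[1,0,0,0,0],[1,0,0,0.004,0],[1,0,0,0.01,0],[1,0,0,0.01,0]]';python3 p.py
```

```text
t: 26.85
tool_pos: [0.4839, -0.0935, -0.0106]
26.85 [ 0.4839 -0.0935 -0.0106] yaw 1.583 down [-0.009  0.026 -1.   ] [-0.7 -0.2  0.4] 0.0697
t: 27.35
tool_pos: [0.485, -0.0937, -0.0094]
orientation: [-1.179, -1.225, 1.203]
force: [-0.7, 1.5, 6.9]
opening: 0.0557
t: 27.85
tool_pos: [0.4855, -0.0939, 0.0012]
orientation: [-1.18, -1.226, 1.203]
force: [-0.2, 0.3, -1.1]
opening: 0.0555
27.85 [ 0.4855 -0.0939  0.0012] yaw 1.583 down [-0.006  0.025 -1.   ] [-0.2  0.3 -1.1] 0.0555
```

```bash
python3 -m inch '[[1,-0.012,0,0.002,0],[1,-0.03,0,0.005,0],[1,-0.045,0,0.01,0],[1,-0.045,0,0.04,0],[1,-0.045,0,0.08,0],[1,-0.045,0,0.12,0],[1,-0.045,0,0.14,0],[1,-0.045,0.02,0.14,0]]' 25|head -2;python3 p.py; python3 -m inch '[[1,0,0.04,0,0],[1,0,0.08,0,0],[1,0,0.12,0,0],[1,0,0.16,0,0],[1,0,0.2,0,0],[1,0.01,0.24,0,0],[1,0.03,0.28,0,0],[1,0.05,0.32,0,0]]'|head -2;python3 p.py
```

```text
t: 28.85
tool_pos: [0.4412, -0.0749, 0.1435]
28.85 [ 0.4412 -0.0749  0.1435] yaw 1.582 down [-0.003  0.023 -1.   ] [-0.5  1.3 -2. ] 0.0551
t: 29.85
tool_pos: [0.4909, 0.246, 0.1433]
29.85 [0.4909 0.246  0.1433] yaw 1.582 down [-0.003  0.023 -1.   ] [ 0.5  0.5 -1.3] 0.0553
```

```bash
python3 -m inch '[[1,0.03,0.04,0,0],[1,0.055,0.08,0,0],[1,0.073,0.108,-0.01,0],[1,0.073,0.108,-0.03,0],[1,0.073,0.108,-0.05,0],[1,0.073,0.108,-0.06,0],[1,0.073,0.108,-0.06,0],[1,0.073,0.108,-0.06,0]]'|head -2;python3 p.py
python3 - <<'E'
from h import *
c=cam("wrist");s=robot.read_state();z=s["tool_pos"][2]
print("tray",blobs(c,(105,110,40),(125,255,255),(150,60,500,330),z+.0095+.034)[-2:])
for b in blobs(c,(75,20,130),(100,140,255),(100,0,640,400),.068,500): print("glass",b)
c=cam("top")
print("tray",blobs(c,(105,110,40),(125,255,255),(130,120,230,220),z+.0095+.034))
for b in blobs(c,(75,20,130),(100,140,255),(140,130,220,210),.068,100): print("glass",b)
E
```

```text
t: 30.85
tool_pos: [0.5644, 0.3538, 0.0844]
30.85 [0.5644 0.3538 0.0844] yaw 1.581 down [-0.002  0.024 -1.   ] [ 0.1  0.3 -0.8] 0.0556
tray [(array([317., 323.]), 1120.0, array([0.6135, 0.3524]), array([0.0572, 0.0106]), 89.5), (array([321., 233.]), 9994.5, array([0.5514, 0.3522]), array([0.0574, 0.0721]), 89.9)]
glass (array([318., 185.]), 10091.5, array([0.5491, 0.3533]), array([0.09  , 0.1417]), 0.7)
glass (array([478.,  77.]), 1172.5, array([0.4587, 0.4856]), array([0.2196, 0.0161]), 86.4)
tray [(array([173., 184.]), 236.0, array([0.531 , 0.3466]), array([0.0267, 0.0649]), 1.2), (array([171., 146.]), 68.0, array([0.6239, 0.3508]), array([0.0527, 0.0125]), 88.7)]
glass (array([197., 152.]), 295.0, array([0.6119, 0.3142]), array([0.061 , 0.0669]), 90.0)
```

```bash
python3 -m inch '[[1,0,0,-0.01,0],[1,0,0,-0.018,0],[1,0,0,-0.022,0],[1,0,0,-0.024,0],[1,0,0,-0.025,0],[1,0,0,-0.025,0]]'|head -4;python3 p.py
```

```text
t: 31.7
tool_pos: [0.5647, 0.3543, 0.0599]
orientation: [-1.186, -1.228, 1.2]
force: [-0.1, 0.7, -1.8]
31.7 [0.5647 0.3543 0.0599] yaw 1.582 down [-0.001  0.024 -1.   ] [-0.1  0.7 -1.8] 0.0557
```

```bash
python3 -m inch '[[1,0,0,-0.001,0],[1,0,0,-0.0015,0],[1,0,0,-0.0015,0]]'|grep -E "tool|force"; python3 -m inch '[[1,0,0,-0.0005,0],[-0.5,0,0,-0.0005,0],[-0.5,0,0,-0.0005,0],[-0.5,0,0,-0.0005,0],[-0.5,0,0,-0.0005,0]]'|grep -E "tool|force|open"; python3 -m inch '[[-0.5,0,0,0.04,0],[-0.5,0,0,0.09,0],[-0.5,-0.02,0,0.14,0],[-0.5,-0.08,-0.05,0.17,0],[-0.5,-0.14,-0.1,0.18,0],[-0.5,-0.18,-0.13,0.18,0],[-0.5,-0.18,-0.13,0.18,0]]'|head -2; python3 p.py
python3 - <<'E'
from h import *
c=cam("top");h=cv2.cvtColor(c["color"],cv2.COLOR_RGB2HSV)
print("tray",blobs(c,(105,110,40),(125,255,255),(130,120,230,220),.102))
for b in blobs(c,(75,20,130),(100,140,255),(140,130,220,210),.068,100): print("glass",b)
q=proj(c,[(.574+a*.052,.354+b*.025,.08) for a in(-1,1) for b in(-1,1)]);x0,y0=q.min(0).astype(int);x1,y1=q.max(0).astype(int)
print(x0,y0,x1,y1);print(h[y0:y1,x0:x1,1]//10)
c=cam("scene");h=cv2.cvtColor(c["color"],cv2.COLOR_RGB2HSV)
m=cv2.inRange(h,np.array((105,110,40)),np.array((125,255,255)));k=m[130:220,380:500];y,x=np.nonzero(k);print(x.mean()+380,y.mean()+130,proj(c,[(.574,.354,.085)]))
cv2.imwrite("pics/end.png",c["color"][:,:,::-1])
E
```

```text
tool_pos: [0.5649, 0.3543, 0.0587]
force: [-1.2, 0.0, 0.2]
tool_pos: [0.5649, 0.3544, 0.0582]
force: [-1.1, -0.6, -0.3]
opening: 0.0696
t: 33.58
tool_pos: [0.3831, 0.223, 0.2387]
33.58 [0.3831 0.223  0.2387] yaw 1.581 down [ 0.001  0.025 -1.   ] [0.8 0.  0.4] 0.0701
tray [(array([177., 169.]), 999.5, array([0.5743, 0.3472]), array([0.1083, 0.0616]), 0.1)]
glass (array([180., 170.]), 2830.0, array([0.574 , 0.3542]), array([0.141 , 0.1437]), 90.0)
168 149 187 189
[[19 16 12 10 12 14 18 21 20 19 20 20 20 20 19 19 19 18 18]
 [14  7  4  3  3  6 12 17 16 14 14 16 18 19 19 19 18 17 18]
 [ 7  3  1  1  1  2  7 12  9  6  7 11 15 17 18 18 17 17 18]
 [ 5  1  1  1  1  1  3  5  4  3  3  6 12 16 17 17 17 17 18]
 [ 5  1  1  1  0  1  1  2  1  1  1  2  7 14 17 17 17 17 18]
 [ 6  2  1  1  1  1  1  1  1  1  1  1  3 12 16 17 17 17 17]
 [10  4  2  2  1  2  4  2  1  1  1  1  3 12 17 17 17 17 18]
 [14  9  5  4  5  7 10  7  4  2  1  1  6 15 17 17 17 17 18]
 [12  5  4  4  4  6 12 13 10  6  3  5 11 16 17 17 17 17 18]
 [ 6  2  1  1  1  2  8 12  8  5  3  4 10 16 17 17 17 17 18]
 [ 4  1  1  1  1  1  4  6  3  2  1
[... 1134 characters left out ...]
 17 17 17 17 17 17 17 17 17 18]
 [20 20 18 18 17 17 17 17 17 17 17 17 17 17 17 17 17 17 18]
 [19 19 18 18 17 17 17 17 17 17 17 17 17 17 17 16 17 17 18]
 [21 20 19 17 17 17 17 17 17 17 17 17 17 17 16 16 17 17 18]
 [21 19 19 18 17 17 17 17 17 17 17 17 16 17 17 17 17 17 18]
 [20 19 19 18 17 17 17 17 17 17 17 17 17 16 17 17 17 17 18]
 [20 20 19 17 17 17 17 17 17 17 17 17 17 17 17 16 17 17 18]
 [19 19 19 17 17 17 17 17 17 17 17 17 17 17 17 17 17 17 18]
 [20 19 19 17 17 17 17 17 17 17 17 17 17 17 16 17 17 17 18]
 [19 19 18 17 17 17 17 17 17 17 17 17 17 17 17 17 17 17 18]
 [18 18 18 17 17 17 17 17 17 17 17 17 17 17 17 17 17 17 18]]
441.88756388415675 168.35604770017036 [[441.8059318  168.40170478]]
```

Run:
```python
from h import *
c=cam("scene");a=cv2.imread("pics/scene0.png").astype(int);b=c["color"][:,:,::-1].astype(int)
d=(abs(a-b).max(2)>45).astype(np.uint8);n,_,st,ce=cv2.connectedComponentsWithStats(d)
print([(int(s[4]),ce[k].round().tolist()) for k,s in enumerate(st) if k and s[4]>6])
robot.close_job()
```

```text
[(88, [371.0, 2.0]), (26, [301.0, 7.0]), (20, [429.0, 12.0]), (43, [292.0, 15.0]), (874, [294.0, 41.0]), (78, [255.0, 22.0]), (28, [439.0, 20.0]), (52, [288.0, 26.0]), (9, [243.0, 26.0]), (325, [415.0, 46.0]), (49, [439.0, 28.0]), (7, [263.0, 26.0]), (62, [427.0, 36.0]), (74, [377.0, 33.0]), (101, [266.0, 38.0]), (104, [376.0, 41.0]), (340, [449.0, 50.0]), (40, [239.0, 46.0]), (15, [255.0, 47.0]), (307, [232.0, 60.0]), (41, [266.0, 49.0]), (1102, [376.0, 68.0]), (295, [254.0, 58.0]), (36, [417.0, 68.0]), (51, [262.0, 75.0]), (469, [229.0, 120.0]), (52, [287.0, 117.0]), (3255, [340.0, 143.0]), (49, [231.0, 140.0]), (36, [261.0, 145.0]), (13, [247.0, 147.0]), (750, [443.0, 169.0]), (516, [295.0, 216.0]), (8, [232.0, 236.0]), (12, [218.0, 239.0])]
the job is handed in; nothing more can be done
```

The five balls are in the blue tray, the tray is on the middle of the glass plate, the card is back in its rest, and the job is handed in at about 34 s of the 64 s.

**What happened on the way**
- **Card grasp:** the first try closed above the spine, because the fingers end about 30 mm short of the reported TCP. I gripped about 35 mm lower and it held.
- **Pressing the bowl:** only one ball rolled out at first; the other four stuck against the card. I slanted the card a little more and pumped it gently, and they all went through the gap.

**Last checks**
- **Balls:** the top camera showed five separate balls in the blue tray, both under the bowl and again on the glass. It showed none in the red tray before I hung the card.
- **Card:** its yellow blade sits within 1 pixel of where it started.
- **Tray on the glass:** the scene camera and the arm's own position put it within about 1 mm of the middle. The top camera read it about 7 mm off in y, probably because it sees one side wall at an angle. I did not settle the difference.
- **Everything else:** comparing the first and last pictures, the only changes were the arm and its shadow, the blue tray's old and new places, and a few pixels at the card rest. The bowl and the other things show no change.

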